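# Load the tape stand in the flagged order

## Task

Load the tape stand: one sticky-note pad lies against the stand's foot, and the tape roll of that pad's colour goes down the post first, then the white spacer ring, then the roll of the other pad's colour on top. Push the stack fully home, so that the grey sliding tray sits right down on the wooden foot and the rings sit flat on one another. Leave the blue roll and everything else on the desk where it is.

Things in the scene. Friction and masses are not known exactly. Their poses are not given: they have to be found in the camera images.
- orange_roll: Orange tape roll, a ring 62 mm across and 45 mm tall with a brown core and a 27 mm bore, standing on its flat end, axis (z) upright. Origin at the middle of the ring, so 22.5 mm above whatever it stands on. Goes on the post.
- green_roll: Green tape roll, a ring 62 mm across and 45 mm tall with a brown core and a 27 mm bore, standing on its flat end, axis (z) upright. Origin at the middle of the ring, so 22.5 mm above whatever it stands on. Goes on the post.
- blue_roll: Blue tape roll, a ring 62 mm across and 45 mm tall with a brown core and a 27 mm bore, standing on its flat end, axis (z) upright. Origin at the middle of the ring, so 22.5 mm above whatever it stands on. Not wanted: leave it alone.
- spacer: Plain white spacer ring, 62 mm across, 24 mm tall, 27 mm bore, lying flat, axis (z) upright. Origin at its middle, 12 mm above whatever it lies on.
- stand: Fixed tape stand: round light-wood foot 110 mm across and 18 mm tall, with an upright steel post 22 mm in diameter at its centre; the post's top is 170 mm above the desk, its uppermost 12 mm tapered to 10 mm across. Origin at the centre of the foot's underside, on the desk, on the post's axis (z up).
- tray (a joint): Height in m of the stand's grey sliding tray above its lowest position: 0 when it sits on the wooden foot, at most 0.05. The tray is a disc 74 mm across and 8 mm thick round the post; it starts part way up, and grips the post so that it stays where it is left: the weight of the rolls does not lower it, it takes a push of about 7 N down on what stands on it.
- tray_top (a point): Centre of the tray's upper face, on the post's axis (26 mm above the desk when the tray is right down).
- orange_pad: Orange sticky-note pad, 76 x 76 x 10 mm, fixed flat on the desk, origin at the centre of its underside. One of the two pads lies against the stand's foot (its centre 105 to 115 mm from the post's axis), the other elsewhere on the desk, more than 200 mm away.
- green_pad: Green sticky-note pad, 76 x 76 x 10 mm, fixed flat on the desk, origin at the centre of its underside. One of the two pads lies against the stand's foot (its centre 105 to 115 mm from the post's axis), the other elsewhere on the desk, more than 200 mm away.
- amber_bottle: Amber pill jar, 54 mm across, 85 mm tall, bystander. Origin at the centre of its underside.
- white_bottle: White pill jar, 52 mm across, 80 mm tall, bystander. Origin at the centre of its underside.
- tall_bottle: Tall amber bottle, 72 mm across, 170 mm tall, bystander. Origin at the centre of its underside.
- glue_stick: Red and white glue stick lying on the desk, 100 mm long (along its x), 29 mm thick, bystander. Origin at its middle, on the underside.
- mouse: Bamboo computer mouse, 105 x 58 x 33 mm, bystander. Origin at the centre of its underside.
- stapler: Black stapler, 150 mm long (along its x), 36 mm wide, 44 mm tall, bystander. Origin at the centre of its underside.
Not all that is in view belongs to the job. Several things look just like the orange_pad: the one meant starts nearest to the robot's base.

How it is judged:
By the outcome, as a careful person would: the job done as asked, in the order asked, and still so for the second after the job is handed in, with the robot touching nothing.
It also fails if it takes over 72 s, if anything falls off the work surface, if the arm or the gripper's body presses on something with over 40 N, if the wrist force passes 120 N, or if a joint passes its speed limit or range.

## Robot

A 7-joint arm with a two-finger parallel gripper is mounted at the origin on the work surface. World frame = base frame: x ahead of the robot, y to its left, z up, the work surface at z = 0. Lengths are in m, angles in rad, forces in N, time in s.
With the tool pointing down it reaches from about 0.425 to 0.875 m from the base axis. Payload 4.7 kg.
Tool frame: the origin (TCP) lies on the centre line of the jaws, within the pads' length; the fingertips stand arm.tcp_to_tips ahead of it and the grasp point (between the pads) lies 3 mm ahead of it (arm.tcp_to_tips is the distance from the TCP to the fingertips, in m); z points along the fingers, y is the line along which they close (so a half turn about z gives the same grasp; the last joint's range is limited). The gripper opens to 87 mm and grips with 3 to 60 N. Pads are 19 mm wide; open, the fingers measure 117 mm over their backs; the gripper's body (75 mm by 190 mm) begins 51 mm behind the grasp point.
Start: joints at [1.356, 0.321, -0.07, 1.45, 0.023, 1.371, -0.057], TCP at [0.147, -0.633, 0.245] pointing down, gripper open.
Joint ranges: [-2.86, 2.86], [-0.3, 2.09], [-1.38, 1.24], [0.06, 2.45], [-1.56, 4.7], [0.09, 2.05], [-2.69, 2.69]. Speed limits (rad/s): [2.57, 2.57, 3.14, 3.14, 3.14, 3.14, 3.14].

## Interface

Orientations are given as a unit quaternion [x, y, z, w].
In Python, from station import arm gives the robot as it stands.
- The arm moves only by the shell command python3 -m inch 'ROWS' [OPENING] [FORCE]. ROWS is text: rows parted by semicolons, each of 6 numbers parted by spaces: the shift along the tool's x, y, z in cm, then the turn, a rotation vector about the tool's x, y, z in degrees. In form: dx dy dz rx ry rz; .... A call has 1 to 8 rows; each row shifts and turns the commanded pose from where the row before left it, along the tool's axes as they then stand; what a row does not reach is not made up. A row lasts 1/12 s, in which the tool goes at most 41.7 mm and 7.16 degrees, less where a joint would pass 70% of its speed; a pose out of reach is approached as far as the arm can. A call is refused whole if a number of a shift passes 4.17 or a number of a turn 7.16, either way. A call with a gripper value outside its range is refused whole. OPENING is the opening, from 0 (shut) to 1 (fully open), set as the call begins (- or left out, the last holds). The fingers move at their own pace and stop on an object; FORCE is the grip in N (left out, the last holds). Time passes only in rows, so rows that do not move let the fingers close. It gives the time, the measured TCP pose, the force, the opening and the grip force at its end, in the units of the state.
- arm.sense(): the state, without advancing time (a new reading comes with each control period).
- arm.capture(name): name is "side" or "top" or "wrist"; returns the picture (400x640x3 uint8, blue, green, red); there is no depth.
- arm.camera_model(name): a dict with "K" (3x3 intrinsics, pixels), "rvec" (rotation vector, rad) and "tvec" (3), from world to camera coordinates, as OpenCV has them. Camera axes: x right, y down, z forward; pixel columns grow to the right and rows downward; lengths in m; the calibration is good to about 2 mm. A picture is of the moment at which its call begins: read the wrist's pose just before it. camera_model takes no time and is no camera call; for the wrist camera it gives the pose at the moment of the call.
- arm.job_done(): hands the job in; it is judged then, once.
Trained networks look in the newest picture that a camera, given by its name, has taken for a name from the list of things; names that differ only in an ending like _2 or _b are one class to them, and where a whole thing is asked for, a point or a joint stands for the part that bears it (a point fixed in the world has none). Each returns a list of dicts, best first, with "conf" (0 to 1); they miss things now and then, are a little off and sometimes report something else, mostly with a low value. They report only what shows in the picture. A call takes as long as a camera call. They do not tell look-alikes from the thing itself.
- arm.recognise(query, camera): "box" ([left, top, width, height] in pixels, round what is visible of it).
- arm.landmark_of(query, camera): "location" ([column, row] in pixels: a listed point, or the origin of a listed thing).
The state is a dict: "clock": time; "joints": joint angles; "joint_velocities": joint speeds; "tau": joint torques, N m; "position": TCP position; "eef_rot": TCP orientation; "ft_force": force on the tool from outside, world axes, zero at the start; "ft_torque": the same for the moment, N m; "finger_gap": finger opening in m; "gripper_force": force on a finger pad.
Only numpy, scipy, OpenCV 4.12 (cv2) and the standard library are available. Lean on these libraries where they do the work, as an engineer would, in place of code of your own. Each camera call takes 0.05 s, during which the arm holds its last target. There are 200 camera calls.

## Working session

There is one attempt and no reset: what is moved stays moved. The work goes in short steps, Python scripts to look and compute and a shell command to move; the robot and the scene stay as the last step left them, time stands still between calls to the robot, and variables do not carry over. Pictures are saved under pics/ and viewed, at most 10 in all, crops included, and the job is handed in when it is done.

```bash
mkdir -p pics; ls; python3 - <<'E'
from station import arm
import cv2
s=arm.sense(); print(s, arm.tcp_to_tips)
for n in("top","side"):
    cv2.imwrite(f"pics/{n}0.png",arm.capture(n)); m=arm.camera_model(n); print(n,m)
    for q in ["orange_roll","green_roll","blue_roll","spacer","stand","tray_top","orange_pad","green_pad"]:
        print(q,[([round(x) for x in d["location"]],round(d["conf"],2)) for d in arm.landmark_of(q,n)])
E
```

```text
pics
{'clock': 0.0, 'joints': array([ 1.35611739,  0.32177641, -0.07008122,  1.45167786,  0.02261653,
        1.37080551, -0.05691172]), 'joint_velocities': array([-9.70052287e-04,  7.41967859e-05,  6.44238547e-06, -2.34851021e-04,
        5.44187912e-04, -5.36627103e-04,  4.25246282e-06]), 'tau': array([ 3.62542796e-04, -4.91284382e+01, -4.03770134e-01, -3.12527740e+01,
       -6.39860937e-02,  4.36292519e-02,  1.52546654e-04]), 'position': array([ 0.14724088, -0.63257342,  0.24349028]), 'eef_rot': array([ 9.93463139e-01,  1.14149498e-01, -1.65275613e-04, -9.25519503e-04]), 'ft_force': array([ 0.30839227,  0.38959344, -0.15718489]), 'ft_torque': array([ 0.01283241,  0.04324892, -0.01548345]), 'gripper_force': 0.0, 'finger_gap': 0.08679729266824196} 0.022
top {'K': array([[390.25400468,   0.        , 318.5754825 ],
       [  0.        , 390.25400468, 202.03455277],
       [  0.        ,   0.        ,   1.        ]]), 'rvec': array([ 2.14140523, -2.16065125,  0.17189021]), 'tvec': array([-0.00236973,  0.54904104,  1.17614669])}
orange_roll []
green_roll [([235, 230], 0.68)]
blue_roll 
[... 186 characters left out ...]
38], 0.72), ([286, 166], 0.61)]
green_pad [([421, 156], 0.7), ([442, 275], 0.57)]
side {'K': array([[505.2793149 ,   0.        , 316.0304409 ],
       [  0.        , 505.2793149 , 200.02399415],
       [  0.        ,   0.        ,   1.        ]]), 'rvec': array([ 0.61740692, -2.48132497,  1.42028364]), 'tvec': array([0.47471623, 0.17205103, 1.16358682])}
orange_roll [([377, 179], 0.65), ([248, 337], 0.21)]
green_roll [([291, 267], 0.85)]
blue_roll [([236, 258], 0.82)]
spacer [([323, 178], 0.73)]
stand [([339, 210], 0.59)]
tray_top [([332, 192], 0.61)]
orange_pad [([251, 217], 0.83), ([298, 204], 0.64), ([153, 263], 0.58)]
green_pad [([318, 152], 0.88), ([326, 175], 0.51), ([334, 191], 0.37)]
```

View pics/top0.png

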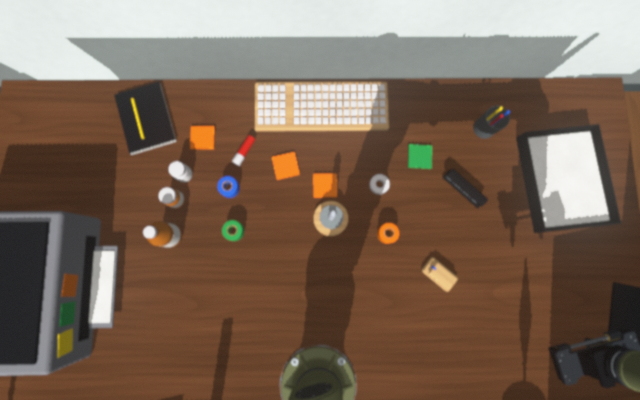

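View pics/side0.png

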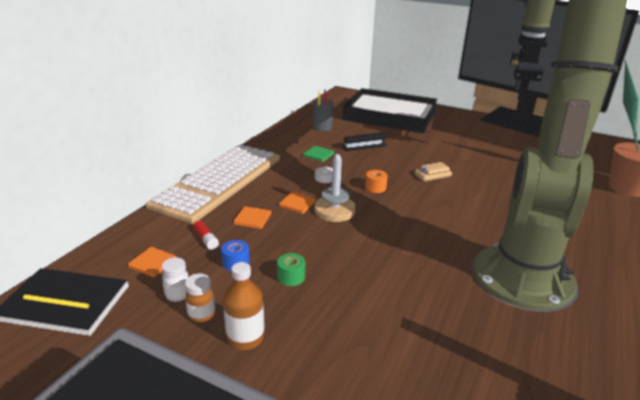

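The top view shows the orange roll (389,233), the spacer (380,184), the green roll (232,231) and the blue roll (228,186). The stand is at (331,217) with an orange pad touching it at (324,186), and the green pad is at (421,156). So the order looks like orange, spacer, green. I'll measure next.

```bash
cat > h.py <<'E'
import numpy as np,cv2
from scipy.optimize import minimize
from station import arm
def proj(m,P): return cv2.projectPoints(np.float64(P).reshape(-1,1,3),m["rvec"],m["tvec"],m["K"],None)[0].reshape(-1,2)
def ray(m,uv,z):
    R=cv2.Rodrigues(m["rvec"])[0]; c=-R.T@m["tvec"]
    d=R.T@np.linalg.inv(m["K"])@np.array([uv[0],uv[1],1.]); return (c+d*(z-c[2])/d[2])[:2]
def cyl(x,y,z0,z1,r):
    t=np.linspace(0,2*np.pi,60)
    return np.array([[x+r*np.cos(a),y+r*np.sin(a),z] for z in(z0,z1) for a in t])
def hullmask(pts,shape=(400,640)):
    M=np.zeros(shape,np.uint8); cv2.fillConvexPoly(M,np.round(cv2.convexHull(np.float32(pts)).reshape(-1,2)*16).astype(np.int32),255,cv2.LINE_AA,4); return M
def blob(img,lo,hi,near,rad=30):
    h=cv2.inRange(cv2.cvtColor(img,cv2.COLOR_BGR2HSV),np.array(lo),np.array(hi))
    k=np.zeros_like(h); cv2.circle(k,tuple(int(v) for v in near),rad,255,-1); h&=k
    n,l,st,_=cv2.connectedComponentsWithStats(h); i=1+np.argmax(st[1:,4]); return np.uint8(l==i)*255
def fit(m,mask,z0,z1,r,x0):
    ys,xs=np.nonzero(mask); H=hullmask(np.c_[xs,ys]).astype(float)
    f=lambda p:np.abs(hullmask(proj(m,cyl(p[0],p[1],z0,z1,r)),mask.shape)-H).sum()/255
    o=minimize(f,x0,method="Nelder-Mead",options=dict(initial_simplex=[x0,x0+[.006,0],x0+[0,.006]],xatol=1e-4)); return o.x,o.fun,(H>0).sum()
E
python3 - <<'E'
from h import *
np.set_printoptions(precision=4,suppress=True)
im={n:cv2.imread(f"pics/{n}0.png") for n in("top","side")}; M={n:arm.camera_model(n) for n in im}
O=([4,140,110],[16,255,255]);G=([55,110,50],[85,255,255]);W=([0,0,120],[180,45,255])
for q,(c,h,pts) in dict(orange=(O,.045,((389,233),(376,181))),green=(G,.045,((232,231),(291,268))),spacer=(W,.024,((380,184),(324,174)))).items():
    for n,p in zip(im,pts):
        try: print(q,n,*fit(M[n],blob(im[n],*c,p,22),0,h,.031,ray(M[n],p,h/2)))
        except Exception as e: print(q,n,e)
for q,p in dict(near=(324,186),far=(286,166),far2=(204,138)).items(): 
    b=blob(im["top"],*O,p,20); ys,xs=np.nonzero(b); print(q,ray(M["top"],(xs.mean(),ys.mean()),.01))
print("gpad",ray(M["top"],(421,156),.01))
m=M["top"]; print("stand foot",ray(m,(331,218),.018)); print("foot side",ray(M["side"],(335,209),.018))
a=[cv2.resize(im["top"][180:255,285:375],None,fx=5,fy=5,interpolation=2),cv2.resize(im["side"][145:225,305:367],None,fx=5,fy=5,interpolation=2)]
H=400;a=[np.vstack([x,np.zeros((max(0,H-len(x)),x.shape[1],3),np.uint8)]) for x in a]
cv2.imwrite("pics/st.png",np.hstack(a))
E
```

```text
orange top [ 0.4518 -0.2272] 642.8274509803922 1142
orange side [ 0.446  -0.2188] 54.85490196078431 620
green top [0.4653 0.2613] 49.59607843137255 413
green side [0.4642 0.2591] 99.56470588235294 858
spacer top [ 0.6105 -0.2045] 32.21568627450981 376
spacer side [ 0.5681 -0.1554] 468.6549019607843 906
near [ 0.6084 -0.0206]
far [0.6641 0.0986]
far2 [0.7637 0.3608]
gpad [ 0.7027 -0.3435]
stand foot [ 0.501  -0.0463]
foot side [ 0.4891 -0.0232]
```

View pics/st.png

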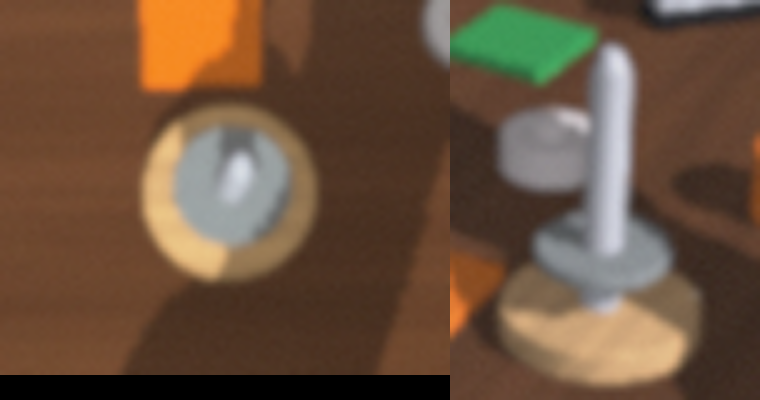

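The crop shows the foot centred near top pixel (331,218.6), and the tray part way up the post. The orange pad is 111 mm from the post, so it is orange, then spacer, then green. I'll move over the orange roll and look with the wrist camera.

```bash
python3 -m inch '0 0 0 0 0 6.55;0 0 0 0 0 6.55;2.33 -3.16 0 0 0 0;2.33 -3.16 0 0 0 0;2.33 -3.16 0 0 0 0;2.33 -3.16 0 0 0 0;2.33 -3.16 0 0 0 0;2.33 -3.16 0 0 0 0'; python3 -m inch '2.33 -3.16 0 0 0 0;2.33 -3.16 0 0 0 0;2.33 -3.16 0 0 0 0;2.33 -3.16 0 0 0 0;2.33 -3.16 0 0 0 0;2.33 -3.16 0 0 0 0;0 0 0 0 0 0;0 0 0 0 0 0'
python3 - <<'E'
from h import *
np.set_printoptions(precision=4,suppress=True)
m=arm.camera_model("wrist"); s=arm.sense(); im=arm.capture("wrist"); cv2.imwrite("pics/w1.png",im); print(s["position"],s["eef_rot"],s["joints"],s["clock"])
R=cv2.Rodrigues(m["rvec"])[0]; print("cam",-R.T@m["tvec"],R[2],m["K"][0])
E
```

```text
clock: 1.57
position: [0.2881, -0.4418, 0.2448]
eef_rot: [1.0, 0.0, 0.0, 0.0]
ft_force: [-0.2, -0.6, -0.2]
finger_gap: 0.0871
gripper_force: 0.0
clock: 2.23
position: [0.4285, -0.2514, 0.2449]
eef_rot: [1.0, 0.003, 0.0, 0.0]
ft_force: [-0.0, -0.2, 0.5]
finger_gap: 0.0875
gripper_force: 0.0
[ 0.4285 -0.2514  0.2449] [1.     0.0031 0.0003 0.0002] [ 0.888   0.0106 -0.4113  1.8084  0.0045  1.3227 -1.089 ] 2.2333
cam [ 0.5004 -0.2502  0.3845] [-0.2668 -0.0031 -0.9637] [299.9284   0.     319.7357]
```

View pics/w1.png

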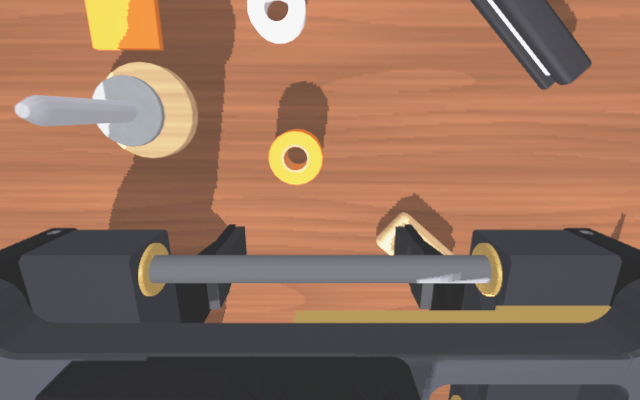

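The wrist view is sharp. The orange roll is at (296,157), the post tip at (23,110), the tray at (130,110), the foot at (150,110) and the spacer at (277,8). I'll fit these.

```bash
python3 - <<'E'
from h import *
np.set_printoptions(precision=4,suppress=True)
m=arm.camera_model("wrist"); im=cv2.imread("pics/w1.png")
b=blob(im,[2,130,130],[35,255,255],(296,157),40)
print("orange",fit(m,b,0,.045,.031,ray(m,(296,157),.04)))
print("tip",ray(m,(23,110),.17))
# tray/foot: 
hsv=cv2.cvtColor(im,cv2.COLOR_BGR2HSV); print(hsv[110,180],hsv[110,150],hsv[110,110],hsv[157,277],hsv[30,275],hsv[200,300])
print("foot right edge",ray(m,(197,113),.018),"tray right edge z .05",ray(m,(164,115),.05))
t=arm.camera_model("top"); it=cv2.imread("pics/top0.png")
b=blob(it,[4,190,150],[16,255,255],(389,233),15); print("orange top",fit(t,b,0,.045,.031,ray(t,(389,233),.045)))
E
```

```text
orange (array([ 0.449 , -0.2248]), np.float64(380.6), np.int64(3056))
tip [ 0.5002 -0.0494]
[ 18  90 234] [105  12 177] [120  13 172] [ 26 153 247] [  0   0 247] [ 11 128 185]
foot right edge [ 0.4981 -0.1087] tray right edge z .05 [ 0.496  -0.0856]
orange top (array([ 0.4511, -0.2244]), np.float64(20.823529411764707), np.int64(444))
```

```bash
python3 -m inch '1.1 -1.34 2.5 0 0 0;1.05 -1.34 3 0 0 0;0 0 3.5 0 0 0;0 0 3 0 0 0;0 0 1.5 0 0 0;0 0 0 0 0 0' 1 30
python3 - <<'E'
from h import *
np.set_printoptions(precision=4,suppress=True)
m=arm.camera_model("wrist"); im=arm.capture("wrist"); cv2.imwrite("pics/w2.png",im)
s=arm.sense();print(s["position"],s["eef_rot"])
b=blob(im,[2,130,130],[35,255,255],proj(m,[.45,-.2246,.045])[0],90)
print(fit(m,b,0,.045,.031,np.array([.45,-.2246])))
E
```

```text
clock: 2.78
position: [0.4446, -0.2276, 0.1055]
eef_rot: [1.0, -0.001, -0.004, -0.002]
ft_force: [-1.3, 1.0, 0.1]
finger_gap: 0.0871
gripper_force: 0.0
[ 0.4463 -0.2281  0.1079] [ 1.     -0.0013 -0.0019 -0.0009]
(array([ 0.4513, -0.2223]), np.float64(1687.2117647058824), np.int64(8501))
```

```bash
python3 -m inch '0.4 -0.3 1.5 0 0 0;0 0 2 0 0 0;0 0 2 0 0 0;0 0 1.2 0 0 0;0 0 0 0 0 0;0 0 0 0 0 0;0 0 0 0 0 0'; python3 -c "
from station import arm
s=arm.sense();print(s['position'],s['eef_rot'])"
```

```text
clock: 3.42
position: [0.4535, -0.225, 0.0441]
eef_rot: [1.0, -0.0, 0.001, 0.001]
ft_force: [-0.3, -0.7, 0.7]
finger_gap: 0.0871
gripper_force: 0.0
[ 0.45346504 -0.22495074  0.04410264] [ 9.99999130e-01 -2.41603106e-04  1.07525620e-03  7.24265818e-04]
```

```bash
python3 -m inch '-0.3 0 0.4 0 0 0;0 0 0 0 0 0;0 0 0 0 0 0'; python3 -m inch '0 0 0 0 0 0;0 0 0 0 0 0;0 0 0 0 0 0;0 0 0 0 0 0;0 0 0 0 0 0;0 0 0 0 0 0' 0.5 40;  python3 -m inch '0 0 -2 0 0 0;0 0 -3 0 0 0;0 0 -4 0 0 0;0 0 -4 0 0 0;0 0 -4 0 0 0;0 0 -2 0 0 0;0 0 0 0 0 0'
```

```text
clock: 3.67
position: [0.4494, -0.2243, 0.039]
eef_rot: [1.0, -0.0, 0.0, 0.0]
ft_force: [1.0, 0.3, -0.3]
finger_gap: 0.0873
gripper_force: 0.0
clock: 4.17
position: [0.4495, -0.2239, 0.0386]
eef_rot: [1.0, 0.0, -0.0, -0.0]
ft_force: [-0.5, -0.2, 1.4]
finger_gap: 0.0618
gripper_force: 40.0
clock: 4.75
position: [0.4522, -0.2252, 0.2342]
eef_rot: [1.0, 0.0, 0.004, 0.003]
ft_force: [1.0, -0.2, -1.5]
finger_gap: 0.0619
gripper_force: 40.0
```

```bash
python3 -m inch '-0.5 -3.5 0 0 0 0;-0.5 -3.5 0 0 0 0;-0.5 -3.5 0 0 0 0;-0.5 -3.5 0 0 0 0;0 -3.5 0 0 0 0;0 0 0 0 0 0;0 0 0 0 0 0'
python3 - <<'E'
from h import *
np.set_printoptions(precision=4,suppress=True)
m=arm.camera_model("wrist"); s=arm.sense(); im=arm.capture("wrist"); cv2.imwrite("pics/w3.png",im)
print(s["position"],s["eef_rot"]); np.savez("w3.npz",**m)
E
```

```text
clock: 5.33
position: [0.4287, -0.0471, 0.2276]
eef_rot: [1.0, 0.002, -0.001, 0.0]
ft_force: [0.7, -0.6, -0.5]
finger_gap: 0.0619
gripper_force: 40.0
[ 0.4287 -0.0471  0.2276] [ 1.      0.0024 -0.0007  0.0004]
```

View pics/w3.png

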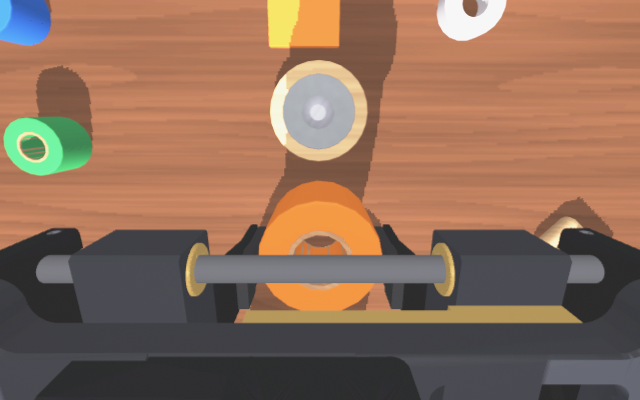

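The held ring is at (320,245), the post tip at (318,111), the foot is centred on (319,110), the green roll is at (35,147) and the spacer at (470,10).

```bash
python3 - <<'E'
from h import *
from scipy.optimize import least_squares
np.set_printoptions(precision=4,suppress=True)
m=dict(np.load("w3.npz")); im=cv2.imread("pics/w3.png"); hsv=cv2.cvtColor(im,cv2.COLOR_BGR2HSV)
print("tip",ray(m,(318,111.5),.17))
k=np.zeros((400,640),np.uint8); cv2.circle(k,(319,110),45,255,-1)
g=((hsv[...,1]<45)&(k>0)).astype(np.uint8)*255; g=cv2.morphologyEx(g,cv2.MORPH_OPEN,np.ones((3,3))); x,y,w,h=cv2.boundingRect(g); print("tray box",x,y,w,h)
for z in (.026,.04,.05,.06,.07,.08):
    p=proj(m,cyl(.5,-.0485,z,z,.037)); print(z,np.r_[p.min(0),np.ptp(p,0)])
for z in(.018,): 
    p=proj(m,cyl(.5,-.0485,z,z,.055)); print("foot pred",np.r_[p.min(0),p.max(0)],"seen 270..367, 60..161")
o=((hsv[...,0]>3)&(hsv[...,0]<16)&(hsv[...,1]>170)); o[:170]=0;o[228:]=0
ys,xs=np.nonzero(o); print("ring top row",ys.min(), "lr at rows 200,215",[ (np.nonzero(o[r])[0].min(),np.nonzero(o[r])[0].max()) for r in(200,215,225)])
for dx in(-.003,0,.003):
    zt=.2276+.0064; M=hullmask(proj(m,cyl(.4287+dx,-.0471,zt-.045,zt,.031)))>128
    print(dx,np.nonzero(M)[0].min(),[(np.nonzero(M[r])[0].min(),np.nonzero(M[r])[0].max()) for r in(200,215,225)])
b=blob(im,[50,80,50],[85,255,255],(45,145),60); print("green",fit(m,b,0,.045,.031,np.array([.465,.26])))
E
```

```text
tip [ 0.5013 -0.0451]
tray box 275 74 80 75
0.026 [287.8468  76.8331  67.4812  70.0725]
0.04 [286.5043  75.2781  70.3707  73.0737]
0.05 [285.4729  74.0804  72.591   75.38  ]
0.06 [284.3744  72.8022  74.956   77.8368]
0.07 [283.1991  71.4348  77.4832  80.4593]
0.08 [281.9402  69.9686  80.1882  83.2649]
foot pred [272.4851  59.7205 370.5865 161.603 ] seen 270..367, 60..161
ring top row 181 lr at rows 200,215 [(np.int64(280), np.int64(359)), (np.int64(272), np.int64(367)), (np.int64(267), np.int64(372))]
-0.003 187 [(np.int64(286), np.int64(355)), (np.int64(275), np.int64(366)), (np.int64(271), np.int64(370))]
0 182 [(np.int64(282), np.int64(359)), (np.int64(273), np.int64(368)), (np.int64(269), np.int64(373))]
0.003 177 [(np.int64(278), np.int64(363)), (np.int64(271), np.int64(371)), (np.int64(266), np.int64(376))]
green (array([0.4633, 0.2582]), np.float64(226.04705882352943), np.int64(4457))
```

```bash
python3 -m inch '2.5 0 0 0 0 0;2.5 0 0 0 0 0;1.8 0 0 0 0 0;0.4 -0.1 0 0 0 0;0 0 0 0 0 0;0 0 0 0 0 0;0 0 0 0 0 0'; python3 -c "
from station import arm
s=arm.sense();print(s['position'],s['eef_rot'])"
```

```text
clock: 5.97
position: [0.5003, -0.0486, 0.228]
eef_rot: [1.0, -0.0, -0.001, 0.0]
ft_force: [-0.4, -0.9, -0.5]
finger_gap: 0.0621
gripper_force: 40.0
[ 0.50028914 -0.04864717  0.22799902] [ 9.99999552e-01 -4.49621256e-04 -8.16933032e-04  1.62912661e-04]
```

```bash
python3 -m inch '0 -0.28 0 0 0 0;0 0 0 0 0 0;0 0 0 0 0 0;0 0 0 0 0 0'; python3 -m inch '0 0 1 0 0 0;0 0 1 0 0 0;0 0 1 0 0 0;0 0 0 0 0 0;0 0 0 0 0 0'; python3 - <<'E'
from h import *
cv2.imwrite("pics/s4.png",cv2.resize(arm.capture("side")[90:230,270:430],None,fx=4,fy=4,interpolation=2))
E
```

```text
clock: 6.3
position: [0.5012, -0.0453, 0.2287]
eef_rot: [1.0, 0.0, 0.0, 0.0]
ft_force: [-0.4, -0.2, -1.4]
finger_gap: 0.0617
gripper_force: 40.0
clock: 6.72
position: [0.5006, -0.0452, 0.1972]
eef_rot: [1.0, 0.0, -0.001, -0.0]
ft_force: [-0.1, -0.5, -0.1]
finger_gap: 0.0617
gripper_force: 40.0
```

View pics/s4.png

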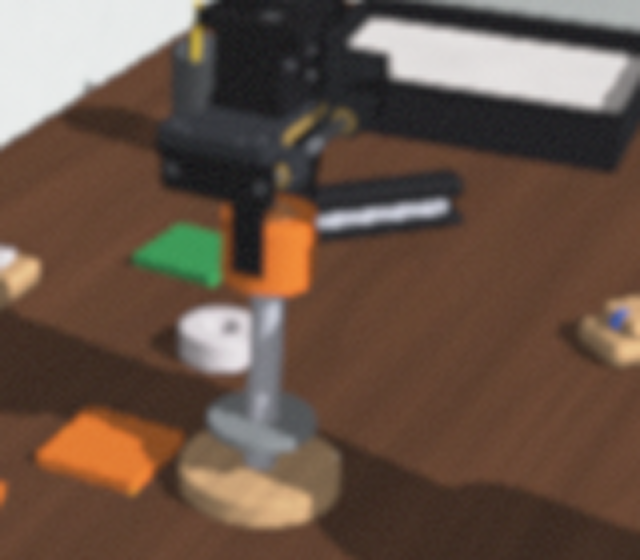

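The side view shows the ring at (268,250) sitting on the post axis at (265,350), with no force on the wrist. I'll lower it while watching the force.

```bash
python3 -m inch '0 0 1 0 0 0;0 0 1 0 0 0;0 0 0 0 0 0;0 0 0 0 0 0'; python3 -m inch '0 0 1.2 0 0 0;0 0 1.2 0 0 0;0 0 1.1 0 0 0;0 0 0.9 0 0 0;0 0 0 0 0 0;0 0 0 0 0 0'
```

```text
clock: 7.1
position: [0.501, -0.0451, 0.1776]
eef_rot: [1.0, 0.0, -0.001, -0.0]
ft_force: [0.3, -0.2, -0.5]
finger_gap: 0.0616
gripper_force: 40.0
clock: 7.6
position: [0.5011, -0.0451, 0.1338]
eef_rot: [1.0, 0.0, -0.001, -0.0]
ft_force: [-0.0, 0.5, -0.5]
finger_gap: 0.0617
gripper_force: 40.0
```

```bash
python3 -m inch '0 0 0 0 0 0;0 0 0 0 0 0;0 0 0 0 0 0;0 0 -2.5 0 0 0;0 0 -3.5 0 0 0;0 0 -3.5 0 0 0;0 0 0 0 0 0' 1; python3 -m inch '0 0 0 0 0 0;1 3.6 0 0 0 0;1 3.6 0 0 0 0;1 3.6 0 0 0 0;1 3.6 0 0 0 0;0 1.1 0 0 0 0;0 0 0 0 0 0;0 0 0 0 0 0'
python3 - <<'E'
from h import *
np.set_printoptions(precision=4,suppress=True)
m=arm.camera_model("wrist"); s=arm.sense(); im=arm.capture("wrist"); cv2.imwrite("pics/w5.png",im); np.savez("w5.npz",**m)
print(s["position"],s["eef_rot"])
p=proj(m,[.6105,-.2045,.024])[0]; print(p)
b=blob(im,[0,0,150],[180,40,255],p,60); print(fit(m,b,0,.024,.031,np.array([.6105,-.2045])))
ys,xs=np.nonzero(b); print(xs.min(),xs.max(),ys.min(),ys.max())
t=arm.capture("side"); cv2.imwrite("pics/s5.png",np.hstack([cv2.resize(im[:240,120:],(433,200)),cv2.resize(t[130:230,290:390],(400,400),interpolation=2)[:200], ]) if 0 else np.vstack([cv2.resize(im[:240],(480,180)),cv2.resize(t[130:230,280:440],(480,300),interpolation=2)]))
E
```

```text
clock: 8.18
position: [0.5056, -0.0452, 0.237]
eef_rot: [1.0, 0.0, 0.006, 0.002]
ft_force: [1.6, 0.7, 1.6]
finger_gap: 0.086
gripper_force: 0.0
clock: 8.85
position: [0.5408, -0.1999, 0.2282]
eef_rot: [1.0, -0.0, -0.001, -0.001]
ft_force: [-0.6, 1.1, 0.0]
finger_gap: 0.087
gripper_force: 0.0
[ 0.5408 -0.1999  0.2282] [ 1.     -0.0005 -0.001  -0.001 ]
[324.5852 114.2065]
(array([ 0.6094, -0.2022]), np.float64(50.23921568627451), np.int64(2745))
295 350 86 143
```

View pics/s5.png

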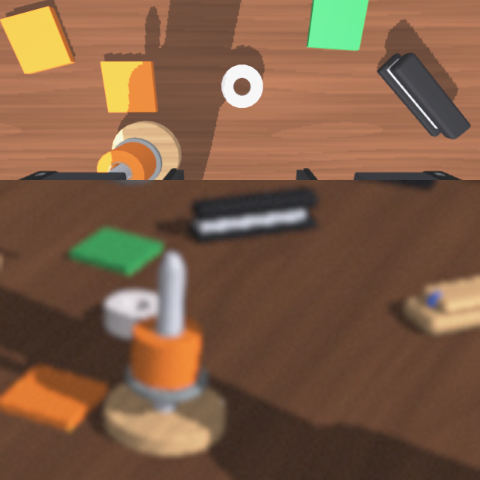

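The orange roll sits flat on the tray. The spacer is at (0.609,-0.202), with a clean fit.

```bash
python3 -m inch '2.2 0.1 1 0 0 0;2.3 0.1 2 0 0 0;2.3 0 2.5 0 0 0;0 0 3 0 0 0;0 0 3 0 0 0;0 0 2.5 0 0 0;0 0 0 0 0 0;0 0 0 0 0 0'; python3 -c "
from station import arm
s=arm.sense();print(s['position'],s['eef_rot'])"
```

```text
clock: 9.62
position: [0.6086, -0.2001, 0.0888]
eef_rot: [1.0, 0.001, -0.001, -0.001]
ft_force: [0.5, -0.1, 1.2]
finger_gap: 0.087
gripper_force: 0.0
[ 0.60864048 -0.20006829  0.08880914] [ 9.99998027e-01  1.36558559e-03 -1.23511723e-03 -7.44812913e-04]
```

```bash
python3 -m inch '0.1 0.15 2 0 0 0;0 0 2.2 0 0 0;0 0 1.5 0 0 0;0 0 0.4 0 0 0;0 0 0 0 0 0;0 0 0 0 0 0;0 0 0 0 0 0'; python3 -m inch '0 0 0 0 0 0;0 0 0 0 0 0;0 0 0 0 0 0;0 0 0 0 0 0;0 0 0 0 0 0;0 0 0 0 0 0' 0.5 40
```

```text
clock: 10.2
position: [0.6117, -0.2039, 0.0304]
eef_rot: [1.0, 0.0, 0.001, 0.0]
ft_force: [0.7, -0.3, -0.6]
finger_gap: 0.0871
gripper_force: 0.0
clock: 10.7
position: [0.6105, -0.2037, 0.0287]
eef_rot: [1.0, 0.0, 0.0, 0.0]
ft_force: [-0.4, -0.4, 1.0]
finger_gap: 0.061
gripper_force: 40.0
```

```bash
python3 -m inch '0 0 -2 0 0 0;0 0 -3.5 0 0 0;0 0 -4 0 0 0;0 0 -4 0 0 0;0 0 -4 0 0 0;-1 0 -3 0 0 0;-3 -2.5 0 0 0 0;-3 -2.5 0 0 0 0'; python3 -m inch '-3 -2.5 0 0 0 0;-3 -2.5 0 0 0 0;-3 -2.5 0 0 0 0;-2 -2.5 0 0 0 0;0 0 0 0 0 0;0 0 0 0 0 0;0 0 0 0 0 0;0 0 0 0 0 0'
python3 - <<'E'
from h import *
np.set_printoptions(precision=4,suppress=True)
m=arm.camera_model("wrist"); s=arm.sense(); im=arm.capture("wrist"); cv2.imwrite("pics/w6.png",im); np.savez("w6.npz",**m)
P=s["position"];print(P,s["eef_rot"]); hsv=cv2.cvtColor(im,cv2.COLOR_BGR2HSV)
# foot-centre: tip prediction & grey post
p=proj(m,[.501,-.0452,.17])[0]; print("tip pred",p)
c=im[int(p[1])-40:int(p[1])+40,int(p[0])-40:int(p[0])+40]; r=im[165:265,250:390]
cv2.imwrite("pics/w6c.png",np.hstack([cv2.resize(c,(400,400),interpolation=2),np.vstack([cv2.resize(r,(400,286),interpolation=2),np.zeros((114,400,3),np.uint8)])])); print("crop origin",int(p[0])-40,int(p[1])-40)
for dx in(-.003,0,.003):
    zt=P[2]-.0287+.024; M=hullmask(proj(m,cyl(P[0]+dx,P[1],zt-.024,zt,.031)))>128
    print(dx,"top row",np.nonzero(M)[0].min(),[(r,np.nonzero(M[r])[0].min(),np.nonzero(M[r])[0].max()) for r in(215,225)])
w=(hsv[...,1]<50)&(hsv[...,2]>150); w[:165]=0; w[228:]=0
w[:, :255]=0; w[:,385:]=0
ys,xs=np.nonzero(w); print("seen",ys.min(),[(r,np.nonzero(w[r])[0].min(),np.nonzero(w[r])[0].max()) for r in(215,225) if w[r].any()])
E
```

```text
clock: 11.37
position: [0.5413, -0.1545, 0.2356]
eef_rot: [1.0, -0.001, 0.002, 0.0]
ft_force: [0.6, 1.3, 0.7]
finger_gap: 0.061
gripper_force: 40.0
clock: 12.03
position: [0.4309, -0.0545, 0.2336]
eef_rot: [1.0, -0.0, 0.0, -0.0]
ft_force: [0.2, 0.4, -1.7]
finger_gap: 0.0609
gripper_force: 40.0
[ 0.4309 -0.0545  0.2336] [ 1.     -0.0004  0.0001 -0.0001]
tip pred [306.2975 115.558 ]
crop origin 266 75
-0.003 top row 191 [(215, np.int64(276), np.int64(365)), (225, np.int64(271), np.int64(370))]
0 top row 186 [(215, np.int64(273), np.int64(368)), (225, np.int64(269), np.int64(373))]
0.003 top row 181 [(215, np.int64(271), np.int64(371)), (225, np.int64(266), np.int64(376))]
seen 189 [(215, np.int64(274), np.int64(365)), (225, np.int64(269), np.int64(370))]
```

View pics/w6c.png

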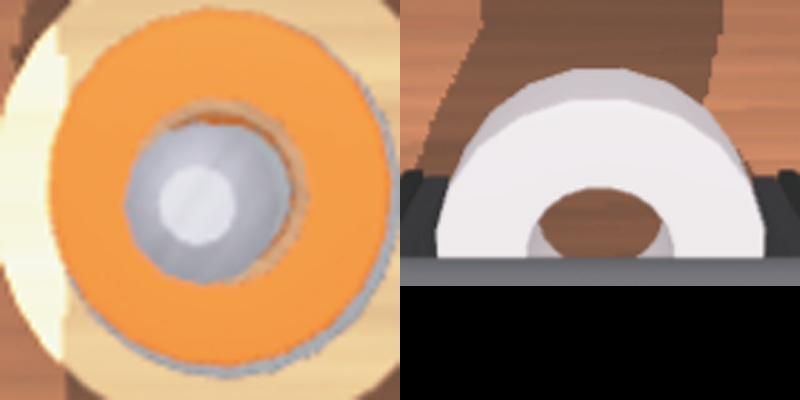

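The tip is at (305.4,115.8) and the spacer sits about 1.8 mm back in the hand. The TCP target is (0.5027,-0.0455).

```bash
python3 -m inch '2.5 -0.3 0 0 0 0;2.5 -0.3 0 0 0 0;1.8 -0.3 0 0 0 0;0.4 0 0 0 0 0;0 0 0 0 0 0;0 0 0 0 0 0;0 0 0 0 0 0;0 0 0 0 0 0'; python3 -c "
from station import arm
s=arm.sense();print(s['position'],s['eef_rot'])"
```

```text
clock: 12.75
position: [0.5017, -0.0452, 0.2335]
eef_rot: [1.0, -0.0, -0.0, 0.0]
ft_force: [-0.7, 0.3, -1.1]
finger_gap: 0.061
gripper_force: 40.0
[ 0.50165798 -0.04520481  0.23347443] [ 9.99999834e-01 -3.12005220e-04 -2.71373360e-04  4.00803820e-04]
```

```bash
python3 -m inch '0.08 0 1.5 0 0 0;0 0 1.5 0 0 0;0 0 1 0 0 0;0 0 0 0 0 0;0 0 0 0 0 0'; python3 -m inch '0 0 1 0 0 0;0 0 1 0 0 0;0 0 0 0 0 0;0 0 0 0 0 0'; python3 -m inch '0 0 1 0 0 0;0 0 1 0 0 0;0 0 1 0 0 0;0 0 1 0 0 0;0 0 0 0 0 0;0 0 0 0 0 0'
```

```text
clock: 13.17
position: [0.5027, -0.0449, 0.1934]
eef_rot: [1.0, -0.0, -0.0, 0.0]
ft_force: [0.1, 0.4, -0.7]
finger_gap: 0.0613
gripper_force: 40.0
clock: 13.5
position: [0.5027, -0.0447, 0.1728]
eef_rot: [1.0, 0.0, -0.001, -0.0]
ft_force: [0.1, -0.1, -0.3]
finger_gap: 0.0616
gripper_force: 40.0
clock: 14.0
position: [0.5026, -0.0446, 0.1325]
eef_rot: [1.0, 0.0, -0.001, -0.0]
ft_force: [-0.2, -0.2, -0.2]
finger_gap: 0.0611
gripper_force: 40.0
```

```bash
python3 -m inch '0 0 0 0 0 0;0 0 0 0 0 0;0 0 0 0 0 0;0 0 -2.5 0 0 0;0 0 -3.5 0 0 0;0 0 -3.5 0 0 0;0 0 0 0 0 0;0 -1.5 0 0 0 0' 1; python3 -m inch '-1.2 -3.6 0 0 0 0;-1.2 -3.6 0 0 0 0;-1.2 -3.6 0 0 0 0;-1.2 -3.6 0 0 0 0;-1.2 -3.6 0 0 0 0;-1.2 -3.6 0 0 0 0;-1.2 -3.6 0 0 0 0;-1.2 -3.6 0 0 0 0'; python3 -m inch '0 0 0 0 0 0;0 0 0 0 0 0;0 0 0 0 0 0'
python3 - <<'E'
from h import *
np.set_printoptions(precision=4,suppress=True)
m=arm.camera_model("wrist"); s=arm.sense(); im=arm.capture("wrist"); cv2.imwrite("pics/w7.png",im)
print(s["position"],s["eef_rot"],s["joints"])
p=proj(m,[.464,.2585,.045])[0]; print(p)
b=blob(im,[50,80,50],[85,255,255],p,70); print(fit(m,b,0,.045,.031,np.array([.464,.2585])))
t=arm.capture("side"); cv2.imwrite("pics/s7.png",np.vstack([cv2.resize(im[:300],(480,225)),cv2.resize(t[130:230,280:440],(480,300),interpolation=2)]))
E
```

```text
clock: 14.67
position: [0.5051, -0.0329, 0.2315]
eef_rot: [1.0, -0.002, 0.003, 0.002]
ft_force: [-1.4, -0.1, -0.7]
finger_gap: 0.0865
gripper_force: 0.0
clock: 15.33
position: [0.4066, 0.2599, 0.2291]
eef_rot: [1.0, -0.0, 0.001, 0.0]
ft_force: [1.4, 0.3, 1.0]
finger_gap: 0.0869
gripper_force: 0.0
clock: 15.58
position: [0.4075, 0.2579, 0.2286]
eef_rot: [1.0, 0.0, 0.0, 0.0]
ft_force: [0.5, -0.8, -0.1]
finger_gap: 0.0875
gripper_force: 0.0
[0.4075 0.2579 0.2286] [1.     0.0002 0.0004 0.0003] [ 0.427   0.0084 -1.036   1.8467  0.0085  1.2904 -2.1818]
[319.5095 127.8679]
(array([0.4634, 0.2603]), np.float64(113.61176470588235), np.int64(2924))
```

View pics/s7.png

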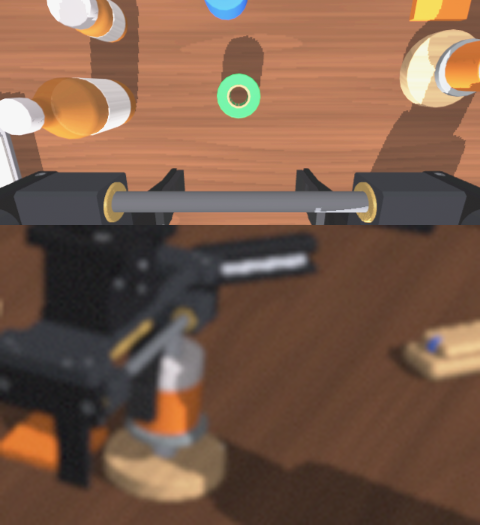

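The spacer rests on the orange roll. The green roll is at (0.4634,0.2603), and the tall bottle's near edge is about y=0.43, so it is clear.

```bash
python3 -m inch '2 -0.2 1 0 0 0;2 0 2 0 0 0;1.6 0 2.5 0 0 0;0 0 3 0 0 0;0 0 2.5 0 0 0;0 0 1 0 0 0;0 0 0 0 0 0;0 0 0 0 0 0'; python3 -c "
from station import arm
s=arm.sense();print(s['position'],s['eef_rot'],s['joints'])"
```

```text
clock: 16.35
position: [0.4636, 0.2598, 0.1089]
eef_rot: [1.0, -0.0, -0.0, 0.0]
ft_force: [-0.3, 0.5, 0.3]
finger_gap: 0.0872
gripper_force: 0.0
[0.46362138 0.25978402 0.10893329] [ 9.99999894e-01 -4.59755328e-04 -1.59342216e-05  5.91711687e-06] [ 0.29914836  0.32652295 -0.98129209  1.87791492  0.30428626  1.09697447
 -2.3708564 ]
```

```bash
python3 -m inch '0 0 2 0 0 0;0 0 2.3 0 0 0;0 0 2 0 0 0;0 0 0.6 0 0 0;0 0 0 0 0 0;0 0 0 0 0 0;0 0 0 0 0 0'; python3 -m inch '0 0 0 0 0 0;0 0 0 0 0 0;0 0 0 0 0 0;0 0 0 0 0 0;0 0 0 0 0 0;0 0 0 0 0 0' 0.5 40
```

```text
clock: 16.93
position: [0.4645, 0.261, 0.0415]
eef_rot: [1.0, 0.0, 0.002, -0.001]
ft_force: [0.7, 0.1, 0.0]
finger_gap: 0.087
gripper_force: 0.0
clock: 17.43
position: [0.4633, 0.2602, 0.0397]
eef_rot: [1.0, 0.0, 0.0, 0.0]
ft_force: [0.1, -0.5, 2.5]
finger_gap: 0.062
gripper_force: 40.0
```

```bash
python3 -m inch '0 0 -2 0 0 0;0 0 -3.5 0 0 0;0 0 -4 0 0 0;0 0 -4 0 0 0;0 0 -4 0 0 0;0 0 -3 0 0 0;-0.4 3.4 0 0 0 0;-0.4 3.4 0 0 0 0'; python3 -m inch '-0.4 3.4 0 0 0 0;-0.4 3.4 0 0 0 0;-0.4 3.4 0 0 0 0;-0.4 3.4 0 0 0 0;-0.4 3.4 0 0 0 0;-0.4 3.4 0 0 0 0;0 3.4 0 0 0 0;0 0 0 0 0 0'; python3 -m inch '0 0 0 0 0 0;0 0 0 0 0 0;0 0 0 0 0 0'
python3 - <<'E'
from h import *
np.set_printoptions(precision=4,suppress=True)
m=arm.camera_model("wrist"); s=arm.sense(); im=arm.capture("wrist"); cv2.imwrite("pics/w8.png",im)
P=s["position"];print(P,s["eef_rot"]); hsv=cv2.cvtColor(im,cv2.COLOR_BGR2HSV)
p=proj(m,[.501,-.0447,.17])[0]; print("tip pred",p); o=(int(p[0])-40,int(p[1])-40); print("crop origin",o)
cv2.imwrite("pics/w8c.png",np.hstack([cv2.resize(im[o[1]:o[1]+80,o[0]:o[0]+80],(400,400),interpolation=2),np.vstack([cv2.resize(im[165:265,250:390],(400,286),interpolation=2),np.zeros((114,400,3),np.uint8)])]))
for dx in(-.003,0,.003):
    zt=P[2]-.0397+.045; M=hullmask(proj(m,cyl(P[0]+dx,P[1],zt-.045,zt,.031)))>128
    print(dx,"top row",np.nonzero(M)[0].min(),[(r,np.nonzero(M[r])[0].min(),np.nonzero(M[r])[0].max()) for r in(205,215,225)])
w=cv2.inRange(hsv,np.array([45,80,40]),np.array([90,255,255]))>0; w[:165]=0; w[228:]=0; w[:,:240]=0; w[:,400:]=0
print("seen",np.nonzero(w)[0].min(),[(r,np.nonzero(w[r])[0].min(),np.nonzero(w[r])[0].max()) for r in(205,215,225) if w[r].any()])
E
```

```text
clock: 18.1
position: [0.4553, 0.1947, 0.2464]
eef_rot: [1.0, 0.003, 0.002, -0.001]
ft_force: [0.8, -1.6, -1.3]
finger_gap: 0.0619
gripper_force: 40.0
clock: 18.77
position: [0.43, -0.0531, 0.244]
eef_rot: [1.0, -0.005, -0.001, 0.001]
ft_force: [-0.6, -0.0, -0.7]
finger_gap: 0.0623
gripper_force: 40.0
clock: 19.02
position: [0.4313, -0.0442, 0.2444]
eef_rot: [1.0, 0.001, -0.0, -0.0]
ft_force: [0.5, 0.4, -0.9]
finger_gap: 0.0622
gripper_force: 40.0
[ 0.4313 -0.0442  0.2444] [ 1.      0.0013 -0.0001 -0.0001]
tip pred [321.5889 115.8969]
crop origin (281, 75)
-0.003 top row 187 [(205, np.int64(282), np.int64(360)), (215, np.int64(276), np.int64(366)), (225, np.int64(271), np.int64(370))]
0 top row 182 [(205, np.int64(278), np.int64(363)), (215, np.int64(273), np.int64(368)), (225, np.int64(269), np.int64(373))]
0.003 top row 177 [(205, np.int64(276), np.int64(366)), (215, np.int64(271), np.int64(371)), (225, np.int64(266), np.int64(376))]
seen 182 [(205, np.int64(278), np.int64(361)), (215, np.int64(273), np.int64(366)), (225, np.int64(268), np.int64(371))]
```

View pics/w8c.png

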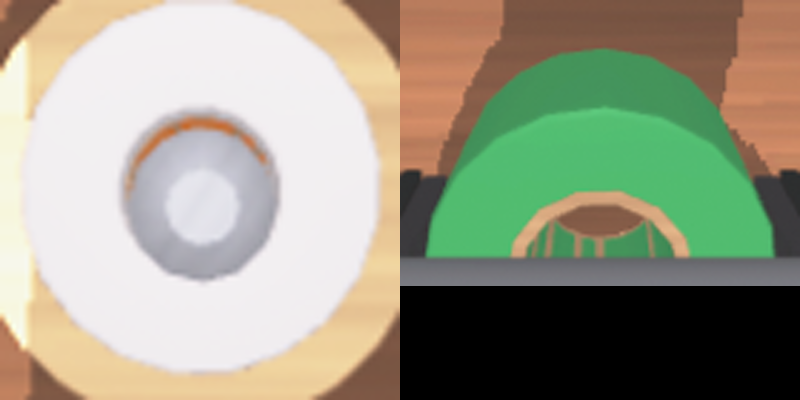

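The spacer is flat on the stack, the tip is at (321.4,116.2), and the green roll is centred in the hand.

```bash
python3 -m inch '2.5 0 0 0 0 0;2.5 0 0 0 0 0;1.6 0.05 0 0 0 0;0.37 0 0 0 0 0;0 0 0 0 0 0;0 0 0 0 0 0;0 0 0 0 0 0;0 0 0 0 0 0'; python3 -c "
from station import arm
s=arm.sense();print(s['position'],s['eef_rot'])"
```

```text
clock: 19.73
position: [0.5001, -0.0461, 0.2446]
eef_rot: [1.0, 0.0, -0.0, 0.001]
ft_force: [0.7, -0.2, -0.7]
finger_gap: 0.0617
gripper_force: 40.0
[ 0.50010968 -0.04611809  0.24460024] [ 9.99999837e-01  1.22741005e-04 -1.74528210e-04  5.29941998e-04]
```

```bash
python3 -m inch '0.1 -0.1 1.5 0 0 0;0 0 1.5 0 0 0;0 0 1 0 0 0;0 0 0 0 0 0;0 0 0 0 0 0'; python3 -m inch '0 0 1 0 0 0;0 0 1 0 0 0;0 0 0 0 0 0;0 0 0 0 0 0' ; python3 -m inch '0 0 1 0 0 0;0 0 0.8 0 0 0;0 0 0 0 0 0;0 0 0 0 0 0' - 60
```

```text
clock: 20.15
position: [0.5014, -0.0453, 0.2044]
eef_rot: [1.0, 0.0, -0.0, 0.0]
ft_force: [0.3, -0.3, -0.6]
finger_gap: 0.0617
gripper_force: 40.0
clock: 20.48
position: [0.5014, -0.0452, 0.1838]
eef_rot: [1.0, 0.0, -0.001, -0.0]
ft_force: [-0.0, 0.1, -0.9]
finger_gap: 0.062
gripper_force: 40.0
clock: 20.82
position: [0.5015, -0.0451, 0.1658]
eef_rot: [1.0, 0.0, -0.001, -0.0]
ft_force: [-0.5, -0.0, -0.4]
finger_gap: 0.0615
gripper_force: 60.0
```

Now the push, in small steps.

```bash
python3 -m inch '0 0 0.5 0 0 0;0 0 0.5 0 0 0;0 0 0 0 0 0'; python3 -m inch '0 0 0.4 0 0 0;0 0 0.4 0 0 0;0 0 0 0 0 0'; python3 -m inch '0 0 0.4 0 0 0;0 0 0.3 0 0 0;0 0 0 0 0 0;0 0 0 0 0 0'
```

```text
clock: 21.07
position: [0.5023, -0.0452, 0.1563]
eef_rot: [1.0, 0.0, 0.0, 0.0]
ft_force: [0.8, 0.8, -0.4]
finger_gap: 0.0614
gripper_force: 60.0
clock: 21.32
position: [0.502, -0.0452, 0.1481]
eef_rot: [1.0, 0.0, 0.0, 0.0]
ft_force: [0.3, 0.3, 0.1]
finger_gap: 0.0616
gripper_force: 60.0
clock: 21.65
position: [0.5015, -0.0452, 0.1409]
eef_rot: [1.0, 0.0, -0.0, -0.0]
ft_force: [0.8, -0.6, -0.9]
finger_gap: 0.0616
gripper_force: 60.0
```

```bash
python3 -m inch '0 0 0.3 0 0 0;0 0 0 0 0 0;0 0 0 0 0 0'; python3 -m inch '0 0 0.2 0 0 0;0 0 0 0 0 0;0 0 0 0 0 0'; python3 - <<'E'
from h import *
cv2.imwrite("pics/s9.png",cv2.resize(arm.capture("side")[110:230,270:410],None,fx=4,fy=4,interpolation=2))
E
```

```text
clock: 21.9
position: [0.5016, -0.0452, 0.1381]
eef_rot: [1.0, 0.0, -0.0, -0.0]
ft_force: [0.0, -0.3, 0.2]
finger_gap: 0.0614
gripper_force: 60.0
clock: 22.15
position: [0.5017, -0.0452, 0.1363]
eef_rot: [1.0, 0.0, -0.0, 0.0]
ft_force: [-0.5, -0.9, 0.9]
finger_gap: 0.0615
gripper_force: 60.0
```

View pics/s9.png

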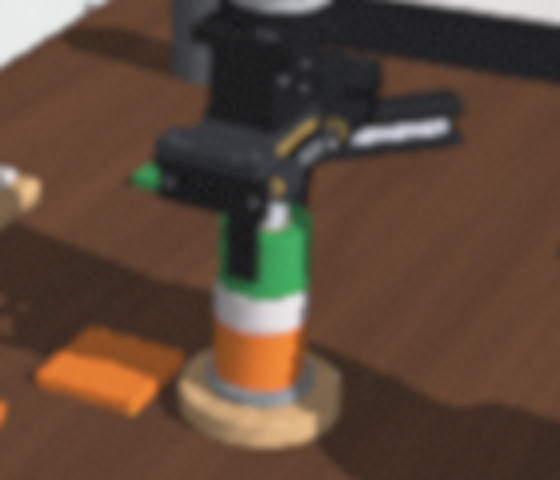

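The tray is nearly down, with green, white and orange stacked at (262,250), (260,310) and (258,355). I'll keep going until I feel firm contact.

```bash
python3 -m inch '0 0 0.15 0 0 0;0 0 0 0 0 0;0 0 0 0 0 0'; python3 -m inch '0 0 0.15 0 0 0;0 0 0 0 0 0;0 0 0 0 0 0'
```

```text
clock: 22.45
position: [0.5018, -0.0452, 0.1349]
eef_rot: [1.0, 0.0, -0.0, 0.0]
ft_force: [-0.5, 0.7, 3.2]
finger_gap: 0.0612
gripper_force: 60.0
clock: 22.7
position: [0.5022, -0.0452, 0.1346]
eef_rot: [1.0, 0.0, 0.0, 0.0]
ft_force: [-2.8, 0.1, 10.4]
finger_gap: 0.0618
gripper_force: 60.0
```

```bash
python3 -m inch '0 0 0.2 0 0 0;0 0 0 0 0 0;0 0 0 0 0 0'; python3 -m inch '0 0 0.2 0 0 0;0 0 0 0 0 0;0 0 0 0 0 0'
```

```text
clock: 22.95
position: [0.5027, -0.0452, 0.1344]
eef_rot: [1.0, 0.0, 0.0, 0.001]
ft_force: [-7.4, 0.2, 20.9]
finger_gap: 0.0615
gripper_force: 60.0
clock: 23.2
position: [0.5029, -0.0451, 0.1343]
eef_rot: [1.0, 0.0, 0.0, 0.001]
ft_force: [-12.8, 0.4, 34.7]
finger_gap: 0.062
gripper_force: 60.0
```

```bash
python3 -m inch '0 0 -0.4 0 0 0;0 0 0 0 0 0;0 0 0 0 0 0'; python3 -m inch '0 0 0 0 0 0;0 0 0 0 0 0;0 0 0 0 0 0;0 0 0 0 0 0;0 0 -2 0 0 0;0 0 -3 0 0 0;0 0 -4 0 0 0;0 0 -2 0 0 0' 1;  python3 -m inch '-3 0 0 0 0 0;-3 0 0 0 0 0;-1.5 0 0 0 0 0;0 0 0 0 0 0;0 0 0 0 0 0;0 0 0 0 0 0'
python3 - <<'E'
from h import *
np.set_printoptions(precision=4,suppress=True)
m=arm.camera_model("wrist"); im=arm.capture("wrist"); t=arm.capture("side")
print(arm.sense()["position"])
ms=arm.camera_model("side"); 
for z in (.018,.026,.071,.095,.14): print(z,(proj(ms,[.501,-.0447,z])[0]-[270,110])*4, "near edge")
cv2.imwrite("pics/f.png",np.hstack([cv2.resize(t[110:230,270:370],None,fx=4,fy=4,interpolation=2),cv2.resize(im[50:170,260:360],None,fx=4,fy=4)]))
E
```

```text
clock: 23.45
position: [0.5028, -0.0453, 0.1345]
eef_rot: [1.0, 0.0, 0.001, 0.0]
ft_force: [-1.8, -0.6, 10.0]
finger_gap: 0.0617
gripper_force: 60.0
clock: 24.12
position: [0.5031, -0.045, 0.2469]
eef_rot: [1.0, 0.0, 0.002, 0.0]
ft_force: [0.7, -0.5, 0.7]
finger_gap: 0.0871
gripper_force: 0.0
clock: 24.62
position: [0.4276, -0.0452, 0.2435]
eef_rot: [1.0, 0.0, 0.0, 0.0]
ft_force: [0.2, -0.1, 0.4]
finger_gap: 0.0868
gripper_force: 0.0
[ 0.4277 -0.045   0.2434]
0.018 [257.8517 377.0791] near edge
0.026 [258.3081 367.0399] near edge
0.071 [260.9262 309.4411] near edge
0.095 [262.3592 277.9155] near edge
0.14 [265.1178 217.2266] near edge
```

View pics/f.png

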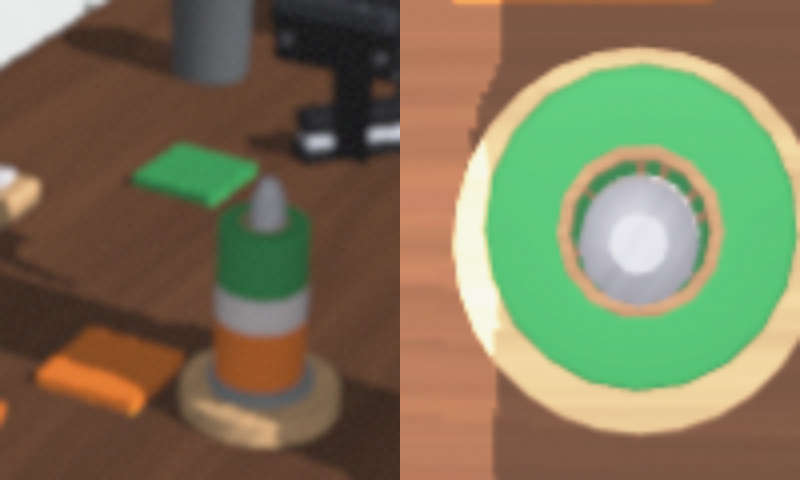

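The stack stands straight and fully home: the top of the green roll is at row 218, against 217 predicted for the tray right down. I'll hand it in.

```bash
python3 -c "
from station import arm
print(arm.job_done())"
```

```text
the job is handed in; nothing more can be done
None
```

The stand is loaded orange, spacer, green from the bottom up, pushed home onto the foot with 35 N and no further travel, and handed in at about 25 s (no verdict was returned); I viewed 12 pictures, two over the limit of 10.

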